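# Lay out a power-supply parts set on the inspection board

## Task

Lay out the power-supply set on the black board: the white module goes squarely in the middle of the outline on the pale green plate, with the heat sink, fins up, centred and square on top of it; the transformer goes squarely in the middle of the front outline of the orange plate, with the copper choke flat in the circle behind it; and the blue capacitor stands in the middle of the white circle between the two plates. Module and transformer lie with their long sides pointing away from you, like the outlines, and the heat sink lengthwise along the module. Leave the multimeter and the screw bin where they are.

Things in the scene. Friction and masses are not known exactly. Their poses are not given: they have to be found in the camera images.
- board: Fixed flat black board, 170 (x) x 320 (y) x 4 mm high, on the green bench top (z = 0). Origin: centre of its underside; x away from the robot (turned up to 0.2 rad), y left. A white circle, 54 mm inside, is printed round its centre on top. One plate lies on each end, centred 115 mm from the circle; which is left and which right changes.
- green_plate: Fixed pale green plate, 110 (x) x 80 (y) x 3 mm high, on one end of the black board, its axes parallel to the board's (x away from the robot). A black outline, 84 (x) x 64 (y) mm inside, is printed round its centre. Origin: centre of the underside, 4 mm above the bench; its top is at 7 mm.
- orange_plate: Fixed orange plate, 156 (x) x 80 (y) x 3 mm high, on the other end of the board, axes parallel to the board's. Printed in black: in front (nearer the robot) an outline 66 (x) x 56 (y) mm inside, centred at x = -38 mm, y = 0; behind it a circle 64 mm inside, centred at x = +40 mm, y = 0. Origin: centre of the underside, 4 mm above the bench; top at 7 mm.
- module: Loose white power module: a flat block 64 (x) x 44 (y) x 22 mm high with a green rim near its foot and small brass contacts on its flat top near the short ends, about 0.13 to 0.25 kg. Long side along x. Origin: centre of the underside, z up.
- heat_sink: Loose bare aluminium heat sink, 56 (x) x 40 (y) x 27 mm high: a flat 7 mm base with six upright fins, each 3 mm thick, running along x; the outer fins are flush with the base's long sides. About 0.1 kg. Starts fins up. Origin: centre of the underside, z up.
- transformer: Loose transformer, a block 48 (x) x 38 (y) x 36 mm high with dark steel core and yellow winding, 0.15 to 0.31 kg. Long side along x. Origin: centre of the underside, z up.
- capacitor: Loose capacitor: an upright blue can of 32 mm diameter, 44 mm high, with a silver top marked with a cross, 0.06 kg. Origin: centre of the underside, z up.
- choke: Loose ring-shaped choke with copper windings on a dark green core, lying flat: 44 mm outer diameter, 20 mm high, 0.09 kg; it is handled as a solid disc (nothing enters its hole). Origin: centre of the underside, z up.
- multimeter: Bystander, not to be moved: a loose red and black hand multimeter lying flat beyond the board, 150 (x) x 78 (y) x 40 mm high. Origin: centre of the underside, z up.
- screw_bin: Bystander, not to be moved: a loose open black bin of screws beyond the board, 120 (x) x 90 (y) x 45 mm high. Origin: centre of the underside, z up.

How it is judged:
At the end, for the whole second after the job is handed in: All upright, released, at rest on their supports, centred each way: module and choke within 12 mm, transformer 11, heat sink on module 10; capacitor within 13 mm of its circle's centre; long sides within 0.22 rad of plate x (heat sink: module x); bystanders moved under 20 mm (x of module in the frame of green_plate between -0.012 and 0.012 m and y of module in the frame of green_plate between -0.012 and 0.012 m and z of module in the frame of green_plate between -0.001 and 0.007 m and angle between the x axis of module and the x axis of green_plate, either way round below 0.22 rad and x of heat_sink in the frame of module between -0.01 and 0.01 m and y of heat_sink in the frame of module between -0.01 and 0.01 m and z of heat_sink in the frame of module between 0.018 and 0.026 m and angle between the x axis of heat_sink and the x axis of module, either way round below 0.22 rad and x of transformer in the frame of orange_plate between -0.049 and -0.027 m and y of transformer in the frame of orange_plate between -0.011 and 0.011 m and z of transformer in the frame of orange_plate between -0.001 and 0.007 m and angle between the x axis of transformer and the x axis of orange_plate, either way round below 0.22 rad and x of choke in the frame of orange_plate between 0.028 and 0.052 m and y of choke in the frame of orange_plate between -0.012 and 0.012 m and z of choke in the frame of orange_plate between -0.001 and 0.007 m and horizontal distance between capacitor and board below 0.013 m and z of capacitor in the frame of board between 0 and 0.008 m and angle between each of module, heat_sink, transformer, capacitor, choke's own z axis and vertical below 0.12 rad and linear speed of each of module, heat_sink, transformer, capacitor, choke below 0.02 m/s and angular speed of each of module, heat_sink, transformer, capacitor, choke below 0.2 rad/s and contact force between each of module, heat_sink, transformer, capacitor, choke and the fingers below 0.05 N and distance of each of multimeter, screw_bin from where it was at the start of the episode below 0.02 m); the robot touches nothing.
It fails at once if The multimeter is moved by more than 20 mm (distance of multimeter from where it was at the start of the episode above 0.02 m).
It fails at once if The screw bin is moved by more than 20 mm (distance of screw_bin from where it was at the start of the episode above 0.02 m).
It also fails if it takes over 120 s, if anything falls off the work surface, if the arm or the gripper's body presses on something with over 40 N, if the wrist force passes 120 N, or if a joint passes its speed limit or range.

## Robot

A 6-joint arm with a two-finger parallel gripper is mounted at the origin on the work surface. World frame = base frame: x ahead of the robot, y to its left, z up, the work surface at z = 0. Lengths are in m, angles in rad, forces in N, time in s.
With the tool pointing down it reaches from about 0.275 to 0.725 m from the base axis. Payload 15.9 kg.
Tool frame: the origin (TCP) lies on the mounting face of the last link; the fingertips stand 173 mm ahead of it and the grasp point (between the pads) lies 155 mm ahead of it; z points along the fingers, y is the line along which they close (so a half turn about z gives the same grasp; the last joint's range is limited). The gripper opens to 85 mm and grips with 20 to 120 N. Pads are 22 mm wide; open, the fingers measure 114 mm over their backs; the gripper's body (76 mm by 85 mm) begins 54 mm behind the grasp point. The pads swing forward as they close: fully open they stand 13 mm farther back than shut.
Start: joints at [1.109, 0.213, -0.034, 1.323, 0, 1.571], TCP at [0.223, 0.448, 0.405] pointing down, gripper open.
Joint ranges: [-2.98, 2.98], [-0.74, 1.72], [-1.14, 1.35], [-2.1, 2.04], [-1.57, 1.44], [-3.14, 3.14]. Speed limits (rad/s): [1.89, 1.89, 2.39, 2.57, 3.14, 3.14].

## Interface

Orientations are given as a unit quaternion [w, x, y, z].
In Python, from cell import status, eyes, arm, finder gives the robot as it stands.
- The arm moves only by the shell command python3 -m pendant 'ROWS' [FORCE]. ROWS is JSON, a list of rows, each a list of 7 numbers: the shift along the tool's x, y, z in mm, then the turn, a rotation vector about the tool's x, y, z in rad, then the closure, from -1 (fully open) to 1 (shut). In form: [[x, y, z, wx, wy, wz, jaw], ...]. A call has exactly 8 rows; each row is the pose to reach, as a shift and turn from the pose commanded when the call began, along the tool's axes at that moment; what a row does not reach only later rows make up. A row lasts 1/8 s, in which the tool goes at most 62.5 mm and 10.7 degrees, less where a joint would pass 70% of its speed; a pose out of reach is approached as far as the arm can. A call with a gripper value outside its range is refused whole. The fingers move at their own pace and stop on an object; FORCE is the grip in N (left out, the last holds). Time passes only in rows, so rows that repeat a pose let the fingers close, or fill a call up. It gives the time, the measured TCP pose, the force, the opening and the grip force at its end, in the units of the state.
- status.get_state(): the state, without advancing time (a new reading comes with each control period).
- eyes.grab_frame(name): name is "scene" or "top" or "wrist"; returns a dict with "color" (420x560x3 uint8, red, green, blue), "K" (3x3 intrinsics, pixels), "origin" and "attitude" of the camera in the world. Camera axes: x right, y up, looking along -z (the intrinsics and any distortion apply to the point x, -y, -z); pixel columns grow to the right and rows downward; lengths in m; the calibration is good to about 2 mm. A picture is of the moment at which its call begins. There is no depth.
- arm.job_done(): hands the job in; it is judged then, once.
Trained networks look in the newest picture that a camera, given by its name, has taken for a name from the list of things; names that differ only in an ending like _2 or _b are one class to them, and where a whole thing is asked for, a point or a joint stands for the part that bears it (a point fixed in the world has none). Each returns a list of dicts, best first, with "conf" (0 to 1); they miss things now and then, are a little off and sometimes report something else, mostly with a low value. They report only what shows in the picture. A call takes as long as a camera call.
- finder.recognise(target, camera): "pixel" ([row, column] in pixels, amid what is visible of it).
- finder.trace(target, camera): "region" (420x560 bool, what is visible of it) and "pixel" ([row, column] in pixels, amid what is visible of it).
The state is a dict: "time_s": time; "qpos": joint angles; "joint_vel": joint speeds; "joint_torque": joint torques, N m; "eef_pos": TCP position; "eef_rot": TCP orientation; "wrist_force": force on the tool from outside, world axes, zero at the start; "moment": the same for the moment, N m; "width": finger opening in m; "gripper_force": force on a finger pad.
Only numpy, scipy, OpenCV 4.12 (cv2) and the standard library are available. Lean on these libraries where they do the work, as an engineer would, in place of code of your own. Each camera call takes 0.05 s, during which the arm holds its last target. There are 200 camera calls.

## Working session

There is one attempt and no reset: what is moved stays moved. The work goes in short steps, Python scripts to look and compute and a shell command to move; the robot and the scene stay as the last step left them, time stands still between calls to the robot, and variables do not carry over. Pictures are saved under pics/ and viewed, at most 14 in all, crops included, and the job is handed in when it is done.

```bash
ls; mkdir -p pics; cat > h.py <<'E'
import numpy as np, cv2
from cell import status, eyes, arm, finder
from scipy.spatial.transform import Rotation as R
def rot(a):
    a=np.array(a,float)
    return a if a.shape==(3,3) else R.from_quat(a[[1,2,3,0]]).as_matrix()
def ray(f,px):  # px [row,col]
    K=np.array(f["K"]); d=np.linalg.inv(K)@np.array([px[1],px[0],1.])
    return np.array(f["origin"]),rot(f["attitude"])@np.array([d[0],-d[1],-d[2]])
def atz(f,px,z):
    o,d=ray(f,px); return o+d*(z-o[2])/d[2]
def tri(rs):
    A=np.zeros((3,3));b=np.zeros(3)
    for o,d in rs:
        d=d/np.linalg.norm(d);P=np.eye(3)-np.outer(d,d);A+=P;b+=P@o
    p=np.linalg.solve(A,b); return p,max(np.linalg.norm(np.cross(p-o,d/np.linalg.norm(d))) for o,d in rs)
def save(f,n): cv2.imwrite("pics/"+n,cv2.cvtColor(f["color"],cv2.COLOR_RGB2BGR))
E
python3 - <<'E'
from h import *
for c in("top","scene"):
    f=eyes.grab_frame(c); save(f,c+"0.png"); print(c,f["origin"],f["attitude"],np.array(f["K"]).tolist(),[k for k in f])
    for t in "board green_plate orange_plate module heat_sink transformer capacitor choke multimeter screw_bin".split():
        r=finder.trace(t,c)
        for q in r[:2]: print(c,t,round(q["conf"],2),q["pixel"],atz(f,q["pixel"],0.02).round(3),q["region"].sum())
print(status.get_state())
E
```

```text
pics
top [ 0.50007835 -0.01668288  0.91162862] [-0.69625095 -0.03714013  0.01879447  0.71659054] [[396.0223989365759, 0.0, 276.93056909974706], [0.0, 396.0223989365759, 201.96373839280255], [0.0, 0.0, 1.0]] ['color', 'K', 'origin', 'attitude']
top board 0.86 [196.6, 265.2] [0.584 0.032 0.02 ] 5865
top green_plate 0.85 [198.4, 312.6] [ 0.577 -0.075  0.02 ] 1635
top orange_plate 0.84 [194.7, 207.1] [0.592 0.164 0.02 ] 2326
top module 0.71 [218.3, 124.4] [0.544 0.354 0.02 ] 617
top heat_sink 0.67 [286.8, 402.7] [ 0.375 -0.266  0.02 ] 552
top transformer 0.86 [258.3, 288.5] [ 0.444 -0.017  0.02 ] 404
top capacitor 0.51 [302.2, 150.7] [0.355 0.294 0.02 ] 229
top choke 0.71 [211.0, 436.7] [ 0.54 -0.35  0.02] 315
top choke 0.52 [196.6, 265.5] [0.584 0.031 0.02 ] 5655
top multimeter 0.85 [107.7, 334.9] [ 0.784 -0.133  0.02 ] 2414
top multimeter 0.34 [200.2, 310.8] [ 0.573 -0.071  0.02 ] 1665
top screw_bin 0.82 [109.1, 195.5] [0.792 0.188 0.02 ] 2451
scene [1.0109923 0.4713064 0.9288154] [0.37238159 0.11299014 0.28591423 0.87568158] [[495.71068097821603, 0.0, 280.6028893142118], [0.0, 495.710
[... 667 characters left out ...]
 array([ 1.10896521e+00,  2.12902920e-01, -3.43868844e-02,  1.32349854e+00,
       -4.02270905e-05,  1.57080343e+00]), 'joint_vel': array([ 1.45448058e-04,  9.48652765e-05, -3.43444465e-05,  9.55672454e-04,
       -3.88895304e-06,  1.01260888e-03]), 'joint_torque': array([-3.12227176e-04, -6.85959005e+01,  4.87333381e+01,  9.93762260e-04,
       -8.80156790e-05,  9.70706395e-06]), 'eef_pos': array([0.22279521, 0.44760848, 0.40470959]), 'eef_rot': array([ 2.04932338e-05,  2.28872336e-01,  9.73456447e-01, -7.17633220e-07]), 'wrist_force': array([-0.24556702, -0.38266171, -0.92847686]), 'moment': array([-0.02032538, -0.01028716, -0.04788712]), 'gripper_force': 0.0, 'width': 0.08551464725624716}
```

View pics/top0.png

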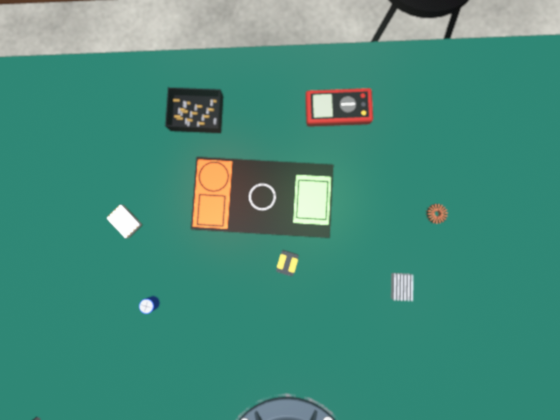

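View pics/scene0.png

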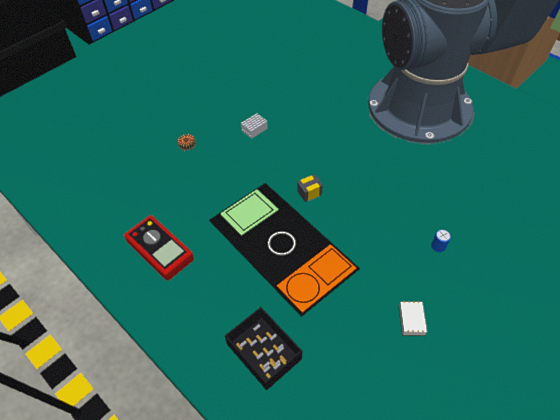

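The top view shows the orange plate on the left (about row 195, col 213), the green plate on the right (200, 312) and the white circle at (196, 262). The loose parts are the module (221, 123), capacitor (305, 147), transformer (262, 288), heat sink (287, 403) and choke (213, 437). The scene view agrees. Next I measure poses and heights from both views.

```bash
cat >> h.py <<'E'
from scipy.optimize import least_squares
def proj(f,P):
    p=(np.atleast_2d(P)-np.array(f["origin"]))@rot(f["attitude"]); u=np.stack([p[:,0],-p[:,1],-p[:,2]],1)@np.array(f["K"]).T
    return u[:,:2]/u[:,2:]
def sil(f,pose,size,z):  # silhouette mask(float area, supersampled 4x) of box; size (lx,ly,h), cyl: ly None
    x,y,a=pose; lx,ly,h=size
    if ly is None:
        t=np.linspace(0,2*np.pi,32,endpoint=False); c=np.stack([np.cos(t),np.sin(t)],1)*lx/2
    else: c=np.array([[1,1],[-1,1],[-1,-1],[1,-1]])*[lx/2,ly/2]
    c=c@np.array([[np.cos(a),np.sin(a)],[-np.sin(a),np.cos(a)]])+[x,y]
    P=np.vstack([np.c_[c,np.full(len(c),z)],np.c_[c,np.full(len(c),z+h)]])
    return cv2.convexHull(proj(f,P).astype(np.float32)).reshape(-1,2)
def fit(frames,regs,p0,size,z=0.,fixz=True):
    """fit (x,y,yaw[,z]) of box so that its silhouettes match the traced regions (blurred difference)"""
    gs=[cv2.GaussianBlur(r.astype(np.float32),(0,0),1.5) for r in regs]
    def res(p):
        zz=z if fixz else p[3]; o=[]
        for f,g in zip(frames,gs):
            m=np.zeros(g.shape,np.uint8); cv2.fillConvexPoly(m,np.round((sil(f,p[:3],size,zz))*256).astype(np.int32),255,cv2.LINE_AA,8)
            o.append((cv2.GaussianBlur(m.astype(np.float32)/255,(0,0),1.5)-g).ravel())
        return np.concatenate(o)
    best=None
    for a in ([p0[2]] if len(p0)>2 else [0] if size[1] is None else np.arange(0,np.pi,np.pi/6)):
        s=least_squares(res,[p0[0],p0[1],a]+([] if fixz else [z]),diff_step=1e-3,x_scale=[.01,.01,.2]+([] if fixz else [.01]),loss="linear")
        if best is None or s.cost<best.cost: best=s
    return best.x,best.cost
SZ=dict(module=(.064,.044,.022),heat_sink=(.056,.04,.027),transformer=(.048,.038,.036),capacitor=(.032,None,.044),choke=(.044,None,.02),green_plate=(.11,.08,.003),orange_plate=(.156,.08,.003),board=(.17,.32,.004))
E
python3 - <<'E'
from h import *
F={c:eyes.grab_frame(c) for c in("top","scene")}
guess=dict(module=(.54,.354),heat_sink=(.38,-.26),transformer=(.435,-.018),capacitor=(.35,.29),choke=(.538,-.347),green_plate=(.58,-.075,0),orange_plate=(.6,.16,0),board=(.59,.04,0))
for t,s in SZ.items():
    fr,rg=[],[]
    for c in F:
        g=np.array(guess[t][:2])
        for q in finder.trace(t,c):
            if np.linalg.norm(atz(F[c],q["pixel"],.01)[:2]-g)<.05: fr.append(F[c]);rg.append(q["region"]);break
    z0={'green_plate':.004,'orange_plate':.004}.get(t,0)
    p,c=fit(fr,rg,guess[t],s,z0); p2,c2=fit(fr,rg,p,s,z0,False)
    print(t,len(fr),p.round(4),round(c,1),"| free z",p2.round(4),round(c2,1))
# white ring centre, both views
rs=[]
for c,w in(("top",(180,215,242,285)),("scene",(225,262,262,302))):
    im=F[c]["color"][w[0]:w[1],w[2]:w[3]].astype(int); m=(im.min(2)>110).astype(np.uint8)
    k=max(cv2.findContours(m,cv2.RETR_EXTERNAL,cv2.CHAIN_APPROX_NONE)[0],key=len); e=cv2.fitEllipse(k); px=(e[0][1]+w[0],e[0][0]+w[2])
    rs.append(ray(F[c],px)); print(c,"ring",px,e[1],atz(F[c],px,.004).round(4))
print("ring tri",tri(rs))
E
```

```text
module 2 [0.5394 0.3577 0.735 ] 18.2 | free z [0.5394 0.3577 0.735  0.    ] 18.2
heat_sink 2 [ 0.3771 -0.2643  3.0643] 12.8 | free z [ 0.3771 -0.2643  3.0643  0.    ] 12.8
transformer 2 [ 0.4358 -0.0124  2.8294] 9.0 | free z [ 4.3600e-01 -1.2200e-02  2.8232e+00  6.0000e-04] 8.9
capacitor 2 [ 0.3519  0.2972 -0.0417] 10.7 | free z [ 0.3518  0.2971 -0.0384 -0.    ] 10.6
choke 2 [ 0.5373 -0.3512  0.1156] 30.8 | free z [ 0.5374 -0.3503  0.1226  0.0021] 30.1
green_plate 2 [ 0.577  -0.0732 -0.0153] 43.5 | free z [ 0.577  -0.0732 -0.0153  0.004 ] 43.5
orange_plate 2 [ 0.5971  0.1558 -0.031 ] 72.0 | free z [ 0.5971  0.1558 -0.031   0.004 ] 72.0
board 2 [ 0.5866  0.04   -0.0458] 3843.2 | free z [ 0.5861  0.04   -0.0859 -0.0049] 3699.4
top ring (196.48260879516602, 261.84078216552734) (27.40717887878418, 27.803796768188477) [0.5861 0.0403 0.004 ]
scene ring (242.806640625, 281.33080673217773) (22.581857681274414, 27.0971736907959) [0.587  0.0417 0.004 ]
ring tri (array([0.58614598, 0.04060326, 0.00190417]), np.float64(0.00022096223026478007))
```

The ring triangulates to z = 2 mm (4 mm expected), the plate centres are 229.9 mm apart (230 mm expected), and the board yaw is about -0.087 rad. Next I make a move planner and hover over the module.

```bash
cat >> h.py <<'E'
A=-.087; X=np.array([np.cos(A),np.sin(A)]); Y=np.array([-np.sin(A),np.cos(A)]); C=np.array([.5865,.041])
TG=dict(module=C-.115*Y,heat_sink=C-.115*Y,transformer=C+.115*Y-.038*X,choke=C+.115*Y+.04*X,capacitor=C)
def plan(xy,yaw,z=None,s=None):
    """rows numbers for grasp point at xy, fingers closing along world angle yaw, grasp height z"""
    s=s or status.get_state(); M=rot(s["eef_rot"]); p=np.array(s["eef_pos"])
    t=np.array([xy[0],xy[1],p[2] if z is None else z+.155]); d=M.T@(t-p)*1000
    q1=np.arctan2(xy[1],xy[0]); base=np.arctan2(s["eef_pos"][1],s["eef_pos"][0])
    cur=np.arctan2(M[1,1],M[0,1]); o=[]
    for k in range(-3,4):
        w=-(yaw+k*np.pi-cur); q6=s["qpos"][5]+w+(q1-base)
        if abs(q6)<2.9: o.append((abs(w),w,q6))
    o.sort(); print("at",p.round(4),"tilt",M[:,2].round(3),"shift mm",d.round(1),"wz",[(round(w,3),"q6 %.2f"%q) for _,w,q in o[:2]])
def look(t,p0,z=.005):
    F=[];G=[]
    for c in("top","scene","wrist"):
        f=eyes.grab_frame(c)
        for q in finder.trace(t,c):
            if np.linalg.norm(atz(f,q["pixel"],.02)[:2]-p0[:2])<.03:
                if c=="wrist" and (q["region"][0].any() or q["region"][-1].any() or q["region"][:,0].any() or q["region"][:,-1].any()): print("wrist cut")
                F.append(f);G.append(q["region"]);print(c,round(q["conf"],2),q["region"].sum(),end=" ");break
    p,c=fit(F,G,p0,SZ[t],0.); p2,c2=fit(F,G,p,SZ[t],z,False); print(t,p.round(4),round(c),"free",p2.round(4),round(c2)); return p
E
python3 - <<'E'
from h import *
plan((.5394,.3577),.735+np.pi/2,.15)
print(TG)
E
```

```text
at [0.2228 0.4476 0.4047] tilt [-0.  0. -1.] shift mm [-323.5   60.6   99.7] wz [(np.float64(-1.197), 'q6 -0.15')]
{'module': array([ 0.57650762, -0.07356506]), 'heat_sink': array([ 0.57650762, -0.07356506]), 'transformer': array([0.5586361 , 0.15886689]), 'choke': array([0.6363411 , 0.15208945]), 'capacitor': array([0.5865, 0.041 ])}
```

```bash
python3 -m pendant '[[-324,61,100,0,0,-1.197,-1],[-324,61,100,0,0,-1.197,-1],[-324,61,100,0,0,-1.197,-1],[-324,61,100,0,0,-1.197,-1],[-324,61,100,0,0,-1.197,-1],[-324,61,100,0,0,-1.197,-1],[-324,61,100,0,0,-1.197,-1],[-324,61,100,0,0,-1.197,-1]]' 40
python3 - <<'E'
from h import *
f=eyes.grab_frame("wrist"); save(f,"w1.png"); print(f["origin"],f["K"])
p=look("module",np.array([.5394,.3577,.735])); plan(p[:2],p[2]+np.pi/2,.02)
E
```

```text
time_s: 3.0
eef_pos: [0.5403, 0.3576, 0.3043]
eef_rot: [-0.0, -0.359, 0.933, -0.0]
wrist_force: [-0.1, 0.7, 0.9]
width: 0.0853
gripper_force: 0.0
[0.47757956 0.30228017 0.27387976] [[360.46062656   0.         279.83490231]
 [  0.         360.46062656 211.30723909]
 [  0.           0.           1.        ]]
top 0.6 594 scene 0.92 821 wrist 0.88 5210 module [0.5385 0.3572 0.7505] 56 free [0.5382 0.3569 0.7532 0.0018] 78
at [0.5397 0.3581 0.305 ] tilt [ 0.  0. -1.] shift mm [1.5e+00 1.0e-01 1.3e+02] wz [(np.float64(-0.016), 'q6 -0.16')]
```

View pics/w1.png

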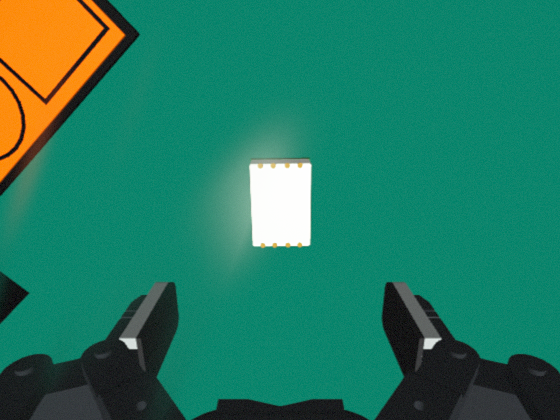

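The wrist view shows the module square between the open fingers, centred at about (202, 281), with the orange plate at the upper left. Now I descend, grip and lift.

```bash
python3 -m pendant '[[1.5,0,60,0,0,-0.016,-1],[1.5,0,110,0,0,-0.016,-1],[1.5,0,129,0,0,-0.016,-1],[1.5,0,129,0,0,-0.016,-1],[1.5,0,129,0,0,-0.016,-1],[1.5,0,129,0,0,-0.016,1],[1.5,0,129,0,0,-0.016,1],[1.5,0,129,0,0,-0.016,1]]' 40
python3 -m pendant '[[0,0,0,0,0,0,1],[0,0,0,0,0,0,1],[0,0,0,0,0,0,1],[0,0,-20,0,0,0,1],[0,0,-60,0,0,0,1],[0,0,-100,0,0,0,1],[0,0,-100,0,0,0,1],[0,0,-100,0,0,0,1]]'
python3 - <<'E'
from h import *
plan(TG["module"],A+np.pi/2,.12)
E
```

```text
time_s: 4.35
eef_pos: [0.5391, 0.357, 0.1765]
eef_rot: [0.0, -0.367, 0.93, 0.0]
wrist_force: [-2.5, -0.6, 6.0]
width: 0.0431
gripper_force: 41.1
time_s: 5.35
eef_pos: [0.5387, 0.3568, 0.2751]
eef_rot: [-0.0, -0.367, 0.93, -0.0]
wrist_force: [0.1, -0.9, -3.1]
width: 0.0434
gripper_force: 41.7
at [0.5387 0.3568 0.2751] tilt [-0.001 -0.    -1.   ] shift mm [ 2.661e+02 -3.403e+02  2.000e-01] wz [(np.float64(0.838), 'q6 -0.04')]
```

```bash
python3 -m pendant '[[266,-340,0,0,0,0.838,1],[266,-340,0,0,0,0.838,1],[266,-340,0,0,0,0.838,1],[266,-340,0,0,0,0.838,1],[266,-340,0,0,0,0.838,1],[266,-340,0,0,0,0.838,1],[266,-340,0,0,0,0.838,1],[266,-340,0,0,0,0.838,1]]'
python3 -m pendant '[[0,0,0,0,0,0,1],[0,0,0,0,0,0,1],[0,0,0,0,0,0,1],[0,0,0,0,0,0,1],[0,0,0,0,0,0,1],[0,0,0,0,0,0,1],[0,0,0,0,0,0,1],[0,0,0,0,0,0,1]]'
python3 - <<'E'
from h import *
plan(TG["module"],A+np.pi/2,.0292)
f=eyes.grab_frame("wrist"); save(f,"w2.png")
E
```

```text
time_s: 6.35
eef_pos: [0.576, -0.0768, 0.2742]
eef_rot: [-0.001, 0.046, 0.999, -0.0]
wrist_force: [0.1, 0.5, -2.5]
width: 0.0428
gripper_force: 41.9
time_s: 7.35
eef_pos: [0.5765, -0.0732, 0.2757]
eef_rot: [0.0, 0.043, 0.999, -0.0]
wrist_force: [-0.3, 0.8, -2.8]
width: 0.043
gripper_force: 41.9
at [ 0.5765 -0.0732  0.2757] tilt [ 0. -0. -1.] shift mm [ 0.  -0.3 91.5] wz [(np.float64(0.0), 'q6 -0.04')]
```

View pics/w2.png

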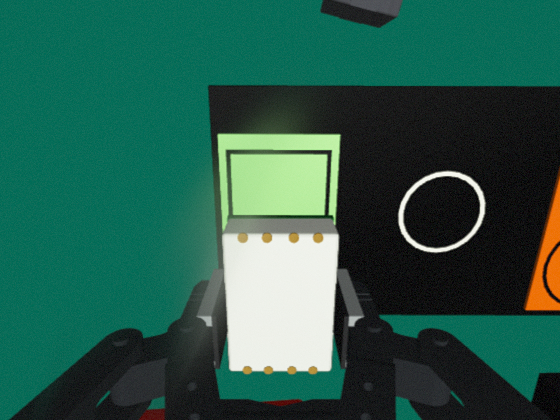

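The wrist view shows the held module square to the green outline, both centred at about column 280. Setting it down.

```bash
python3 -m pendant '[[0,0,40,0,0,0,1],[0,0,70,0,0,0,1],[0,0,85,0,0,0,1],[0,0,91.5,0,0,0,1],[0,0,91.5,0,0,0,1],[0,0,91.5,0,0,0,1],[0,0,91.5,0,0,0,1],[0,0,91.5,0,0,0,0.2]]'
python3 -m pendant '[[0,0,0,0,0,0,-1],[0,0,0,0,0,0,-1],[0,0,0,0,0,0,-1],[0,0,-20,0,0,0,-1],[0,0,-60,0,0,0,-1],[0,0,-120,0,0,0,-1],[0,0,-120,0,0,0,-1],[0,0,-120,0,0,0,-1]]'
python3 - <<'E'
from h import *
f=eyes.grab_frame("wrist"); save(f,"w3.png")
SZm=SZ["module"]; F=[];G=[]
for c in("top","scene","wrist"):
    f=eyes.grab_frame(c)
    for q in finder.trace("module",c):
        if np.linalg.norm(atz(f,q["pixel"],.02)[:2]-TG["module"])<.03: F.append(f);G.append(q["region"]);print(c,q["conf"]);break
if F:
    p,c=fit(F,G,[*TG["module"],A],SZm,.007);print(p.round(4),c,((p[:2]-TG["module"])@np.c_[X,Y]).round(4))
plan((.3519,.2972),np.arctan2(.2972,.3519),.1)
E
```

```text
time_s: 8.4
eef_pos: [0.5766, -0.0732, 0.1846]
eef_rot: [0.0, 0.043, 0.999, -0.0]
wrist_force: [-0.1, 0.4, -2.2]
width: 0.0429
gripper_force: 41.9
time_s: 9.4
eef_pos: [0.5765, -0.0732, 0.3041]
eef_rot: [0.0, 0.043, 0.999, 0.0]
wrist_force: [-0.2, 0.1, -0.4]
width: 0.0854
gripper_force: 0.0
scene 0.92
wrist 0.73
[ 0.5761 -0.0731 -0.0923] 44.34561 [-0.0005  0.0004]
at [ 0.5764 -0.0732  0.3036] tilt [-0.001  0.    -1.   ] shift mm [255.7 349.5  48.9] wz [(np.float64(0.783), 'q6 1.57'), (np.float64(-2.359), 'q6 -1.57')]
```

View pics/w3.png

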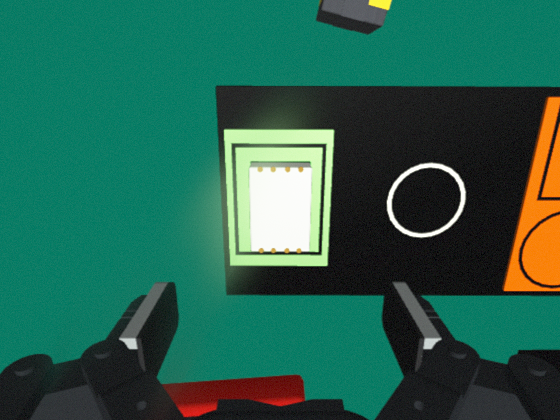

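The module lies square inside the green outline (module columns 250–312, rows 162–252; outline columns 233–325, rows 145–255), with the ring at (200, 427). I check the outline centre numerically while moving to the capacitor.

```bash
python3 - <<'E'
from h import *
f=eyes.grab_frame("wrist"); im=f["color"].astype(int)
w=im[150:250,375:480].min(2)>120
k=max(cv2.findContours(w.astype(np.uint8),0,1)[0],key=len); e=cv2.fitEllipse(k); print("ring",atz(f,(e[0][1]+150,e[0][0]+375),.004).round(4))
g=((im[...,1]>150)&(im[...,1]-im[...,2]>30)&(im[...,0]>90)).astype(np.uint8)
k=max(cv2.findContours(g,0,1)[0],key=cv2.contourArea); q=cv2.approxPolyDP(cv2.convexHull(k),6,True).reshape(-1,2)
P=np.array([atz(f,(v,u),.007) for u,v in q]); print(P.round(4),P.mean(0).round(4),TG["module"])
E
python3 -m pendant '[[256,350,49,0,0,0.783,-1],[256,350,49,0,0,0.783,-1],[256,350,49,0,0,0.783,-1],[256,350,49,0,0,0.783,-1],[256,350,49,0,0,0.783,-1],[256,350,49,0,0,0.783,-1],[256,350,49,0,0,0.783,-1],[256,350,49,0,0,0.783,-1]]' 25
python3 -m pendant '[[0,0,0,0,0,0,-1],[0,0,0,0,0,0,-1],[0,0,0,0,0,0,-1],[0,0,0,0,0,0,-1],[0,0,0,0,0,0,-1],[0,0,0,0,0,0,-1],[0,0,0,0,0,0,-1],[0,0,0,0,0,0,-1]]'
python3 - <<'E'
from h import *
p=look("capacitor",np.array([.3519,.2972,.7])); plan(p[:2],np.arctan2(.2972,.3519),.026)
E
```

```text
ring [0.585  0.0409 0.004 ]
[[ 0.5243 -0.0304  0.007 ]
 [ 0.6328 -0.0389  0.007 ]
 [ 0.6258 -0.1184  0.007 ]
 [ 0.5174 -0.1083  0.007 ]] [ 0.5751 -0.074   0.007 ] [ 0.57650762 -0.07356506]
time_s: 10.8
eef_pos: [0.3499, 0.2999, 0.2548]
eef_rot: [-0.0, 0.42, 0.908, -0.0]
wrist_force: [1.6, -0.5, -0.3]
width: 0.0857
gripper_force: 0.0
time_s: 11.8
eef_pos: [0.3518, 0.2977, 0.2552]
eef_rot: [-0.0, 0.421, 0.907, -0.0]
wrist_force: [-0.8, -0.6, -0.2]
width: 0.0857
gripper_force: 0.0
scene 0.66 262 wrist 0.75 3376 capacitor [0.351  0.2962 0.8118] 63 free [0.3506 0.2967 0.7482 0.0014] 79
at [0.3518 0.2977 0.2552] tilt [-0. -0. -1.] shift mm [-0.6 -1.7 74.2] wz [(np.float64(-0.0), 'q6 1.57'), (np.float64(-3.142), 'q6 -1.57')]
```

```bash
sed -i 's/C=np.array(\[.5865,.041\])/C=np.array([.5857,.041])/' h.py; python3 -m pendant '[[-1,-1.5,50,0,0,0,-1],[-1,-1.5,74,0,0,0,-1],[-1,-1.5,74,0,0,0,-1],[-1,-1.5,74,0,0,0,-1],[-1,-1.5,74,0,0,0,1],[-1,-1.5,74,0,0,0,1],[-1,-1.5,74,0,0,0,1],[-1,-1.5,74,0,0,0,1]]' 25
python3 -m pendant '[[0,0,0,0,0,0,1],[0,0,0,0,0,0,1],[0,0,0,0,0,0,1],[0,0,-20,0,0,0,1],[0,0,-60,0,0,0,1],[0,0,-80,0,0,0,1],[0,0,-80,0,0,0,1],[0,0,-80,0,0,0,1]]'
python3 - <<'E'
from h import *
plan(TG["capacitor"],A,.11)
E
```

```text
time_s: 13.1
eef_pos: [0.3514, 0.296, 0.1816]
eef_rot: [0.0, 0.421, 0.907, 0.0]
wrist_force: [-1.6, -1.2, 7.3]
width: 0.0313
gripper_force: 24.2
time_s: 14.1
eef_pos: [0.3511, 0.2958, 0.2605]
eef_rot: [-0.0, 0.421, 0.907, -0.0]
wrist_force: [0.4, 0.6, -1.7]
width: 0.0312
gripper_force: 25.0
at [0.3511 0.2958 0.2605] tilt [-0.001 -0.001 -1.   ] shift mm [-346.    15.    -4.5] wz [(np.float64(0.788), 'q6 1.73'), (np.float64(-2.354), 'q6 -1.41')]
```

```bash
python3 -m pendant '[[-346,15,-4,0,0,0.788,1],[-346,15,-4,0,0,0.788,1],[-346,15,-4,0,0,0.788,1],[-346,15,-4,0,0,0.788,1],[-346,15,-4,0,0,0.788,1],[-346,15,-4,0,0,0.788,1],[-346,15,-4,0,0,0.788,1],[-346,15,-4,0,0,0.788,1]]'
python3 -m pendant '[[0,0,0,0,0,0,1],[0,0,0,0,0,0,1],[0,0,0,0,0,0,1],[0,0,0,0,0,0,1],[0,0,0,0,0,0,1],[0,0,0,0,0,0,1],[0,0,0,0,0,0,1],[0,0,0,0,0,0,1]]'
python3 - <<'E'
from h import *
plan(TG["capacitor"],A,.031)
E
```

```text
time_s: 15.1
eef_pos: [0.5854, 0.0414, 0.2641]
eef_rot: [-0.001, 0.737, 0.676, -0.001]
wrist_force: [-0.9, 1.0, -0.9]
width: 0.031
gripper_force: 25.1
time_s: 16.1
eef_pos: [0.586, 0.0412, 0.2652]
eef_rot: [-0.0, 0.737, 0.676, 0.0]
wrist_force: [-0.8, 0.9, -1.1]
width: 0.0309
gripper_force: 25.1
at [0.586  0.0412 0.2652] tilt [-0.  0. -1.] shift mm [-0.2 -0.3 79.2] wz [(np.float64(-0.0), 'q6 1.73'), (np.float64(-3.142), 'q6 -1.41')]
```

```bash
python3 -m pendant '[[0,0,40,0,0,0,1],[0,0,65,0,0,0,1],[0,0,75,0,0,0,1],[0,0,79,0,0,0,1],[0,0,79,0,0,0,1],[0,0,79,0,0,0,1],[0,0,79,0,0,0,1],[0,0,79,0,0,0,0.4]]'
python3 -m pendant '[[0,0,0,0,0,0,-1],[0,0,0,0,0,0,-1],[0,0,0,0,0,0,-1],[0,0,0,0,0,0,-1],[0,0,-30,0,0,0,-1],[0,0,-80,0,0,0,-1],[0,0,-110,0,0,0,-1],[0,0,-110,0,0,0,-1]]'
python3 - <<'E'
from h import *
f=eyes.grab_frame("wrist"); save(f,"w4.png")
plan((.4358,-.0124),-.318+np.pi/2,.12)
E
```

```text
time_s: 17.1
eef_pos: [0.5861, 0.0412, 0.1865]
eef_rot: [0.0, 0.737, 0.676, 0.0]
wrist_force: [-0.0, 0.7, -0.0]
width: 0.0314
gripper_force: 25.1
time_s: 18.1
eef_pos: [0.5867, 0.0413, 0.2986]
eef_rot: [0.001, 0.737, 0.676, 0.002]
wrist_force: [0.4, 0.7, -0.2]
width: 0.0858
gripper_force: 0.0
at [0.5863 0.0412 0.2969] tilt [ 0.002  0.    -1.   ] shift mm [ -66.5 -145.3   21.6] wz [(np.float64(-1.34), 'q6 0.29'), (np.float64(-4.481), 'q6 -2.85')]
```

View pics/w4.png

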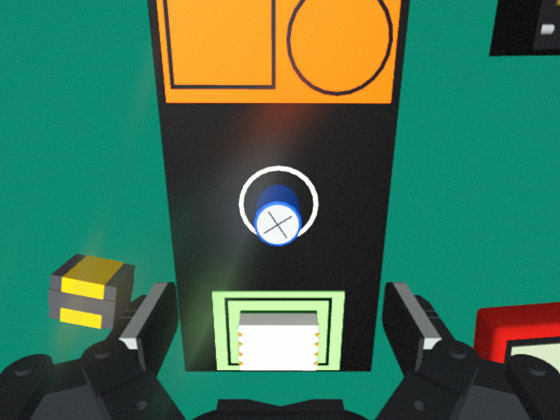

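The capacitor stands inside the white ring (ring centre at about (203, 279), silver top displaced downward by parallax). On to the transformer.

```bash
python3 -m pendant '[[-66,-145,22,0,0,-1.34,-1],[-66,-145,22,0,0,-1.34,-1],[-66,-145,22,0,0,-1.34,-1],[-66,-145,22,0,0,-1.34,-1],[-66,-145,22,0,0,-1.34,-1],[-66,-145,22,0,0,-1.34,-1],[-66,-145,22,0,0,-1.34,-1],[-66,-145,22,0,0,-1.34,-1]]' 40
python3 -m pendant '[[0,0,0,0,0,0,-1],[0,0,0,0,0,0,-1],[0,0,0,0,0,0,-1],[0,0,0,0,0,0,-1],[0,0,0,0,0,0,-1],[0,0,0,0,0,0,-1],[0,0,0,0,0,0,-1],[0,0,0,0,0,0,-1]]'
python3 - <<'E'
from h import *
p=look("transformer",np.array([.4358,-.0124,-.318])); plan(p[:2],p[2]+np.pi/2,.022)
save(eyes.grab_frame("wrist"),"w5.png")
E
```

```text
time_s: 19.15
eef_pos: [0.4354, -0.0119, 0.2733]
eef_rot: [-0.001, 0.158, 0.987, -0.0]
wrist_force: [-0.2, -0.6, 0.2]
width: 0.0851
gripper_force: 0.0
time_s: 20.15
eef_pos: [0.4358, -0.0119, 0.2742]
eef_rot: [0.0, 0.158, 0.987, -0.0]
wrist_force: [0.1, 0.5, 0.2]
width: 0.085
gripper_force: 0.0
scene 0.68 532 wrist 0.76 5168 transformer [ 0.4349 -0.0129 -0.3197] 42 free [ 0.4343 -0.0126 -0.3141  0.0016] 58
at [ 0.4358 -0.0119  0.2742] tilt [ 0. -0. -1.] shift mm [ 0.6 -1.2 97.2] wz [(np.float64(0.002), 'q6 0.29'), (np.float64(-3.14), 'q6 -2.85')]
```

View pics/w5.png

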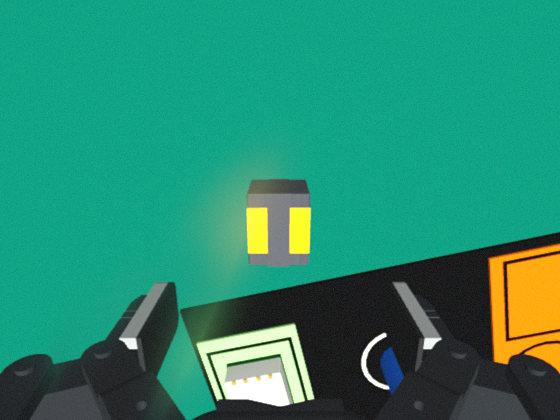

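The transformer is square between the fingers at about (225, 279), with its long axis vertical in the image. Gripping.

```bash
python3 -m pendant '[[0.6,-1.2,50,0,0,0,-1],[0.6,-1.2,97,0,0,0,-1],[0.6,-1.2,97,0,0,0,-1],[0.6,-1.2,97,0,0,0,-1],[0.6,-1.2,97,0,0,0,1],[0.6,-1.2,97,0,0,0,1],[0.6,-1.2,97,0,0,0,1],[0.6,-1.2,97,0,0,0,1]]' 45
python3 -m pendant '[[0,0,0,0,0,0,1],[0,0,0,0,0,0,1],[0,0,0,0,0,0,1],[0,0,-20,0,0,0,1],[0,0,-60,0,0,0,1],[0,0,-110,0,0,0,1],[0,0,-110,0,0,0,1],[0,0,-110,0,0,0,1]]'
python3 - <<'E'
from h import *
plan(TG["transformer"],A+np.pi/2,.13)
E
```

```text
time_s: 21.5
eef_pos: [0.4352, -0.0129, 0.178]
eef_rot: [0.001, 0.158, 0.987, 0.0]
wrist_force: [-2.1, -1.2, 12.7]
width: 0.037
gripper_force: 44.4
time_s: 22.5
eef_pos: [0.4346, -0.0129, 0.2867]
eef_rot: [-0.0, 0.158, 0.987, -0.0]
wrist_force: [-0.7, 0.2, -2.4]
width: 0.0372
gripper_force: 46.5
at [ 0.4346 -0.0129  0.2867] tilt [-0. -0. -1.] shift mm [-63.4 201.7   1.7] wz [(np.float64(-0.231), 'q6 0.36'), (np.float64(-3.372), 'q6 -2.78')]
```

```bash
python3 -m pendant '[[-63,202,1,0,0,-0.231,1],[-63,202,1,0,0,-0.231,1],[-63,202,1,0,0,-0.231,1],[-63,202,1,0,0,-0.231,1],[-63,202,1,0,0,-0.231,1],[-63,202,1,0,0,-0.231,1],[-63,202,1,0,0,-0.231,1],[-63,202,1,0,0,-0.231,1]]'
python3 -m pendant '[[0,0,0,0,0,0,1],[0,0,0,0,0,0,1],[0,0,0,0,0,0,1],[0,0,0,0,0,0,1],[0,0,0,0,0,0,1],[0,0,0,0,0,0,1],[0,0,0,0,0,0,1],[0,0,0,0,0,0,1]]'
python3 - <<'E'
from h import *
plan(TG["transformer"],A+np.pi/2,.0308)
E
```

```text
time_s: 23.5
eef_pos: [0.5576, 0.1587, 0.2863]
eef_rot: [0.0, 0.044, 0.999, -0.0]
wrist_force: [0.2, -0.1, -1.7]
width: 0.0376
gripper_force: 46.6
time_s: 24.5
eef_pos: [0.5578, 0.1593, 0.2862]
eef_rot: [0.0, 0.043, 0.999, 0.0]
wrist_force: [-1.0, 0.4, -1.2]
width: 0.0374
gripper_force: 46.6
at [0.5578 0.1593 0.2862] tilt [ 0.  0. -1.] shift mm [-1.000e-01 -4.000e-01  1.004e+02] wz [(np.float64(0.0), 'q6 0.36'), (np.float64(-3.141), 'q6 -2.78')]
```

```bash
python3 -m pendant '[[0,0,40,0,0,0,1],[0,0,75,0,0,0,1],[0,0,93,0,0,0,1],[0,0,100,0,0,0,1],[0,0,100,0,0,0,1],[0,0,100,0,0,0,1],[0,0,100,0,0,0,1],[0,0,100,0,0,0,0.2]]'
python3 -m pendant '[[0,0,0,0,0,0,-1],[0,0,0,0,0,0,-1],[0,0,0,0,0,0,-1],[0,0,0,0,0,0,-1],[0,0,-30,0,0,0,-1],[0,0,-80,0,0,0,-1],[0,0,-120,0,0,0,-1],[0,0,-120,0,0,0,-1]]'
python3 - <<'E'
from h import *
f=eyes.grab_frame("wrist"); save(f,"w6.png")
im=f["color"].astype(int); o=((im[...,0]>180)&(im[...,2]<80)&(im[...,1]<190)).astype(np.uint8)
k=max(cv2.findContours(o,0,1)[0],key=cv2.contourArea); q=cv2.approxPolyDP(cv2.convexHull(k),6,True).reshape(-1,2)
P=np.array([atz(f,(v,u),.007) for u,v in q]); print(P.round(4),P.mean(0).round(4),(C+.115*Y).round(4))
plan((.5373,-.3512),np.arctan2(-.351,.537)+np.pi/2,.13)
E
```

```text
time_s: 25.5
eef_pos: [0.5579, 0.1593, 0.1865]
eef_rot: [0.0, 0.043, 0.999, 0.0]
wrist_force: [-0.1, 1.4, -2.5]
width: 0.0375
gripper_force: 46.7
time_s: 26.5
eef_pos: [0.5587, 0.1595, 0.3094]
eef_rot: [0.003, 0.043, 0.999, 0.001]
wrist_force: [0.3, -0.5, -1.4]
width: 0.0855
gripper_force: 0.0
[[0.5222 0.2015 0.007 ]
 [0.6766 0.1878 0.007 ]
 [0.6696 0.1087 0.007 ]
 [0.5153 0.1229 0.007 ]] [0.5959 0.1552 0.007 ] [0.5957 0.1556]
at [0.5582 0.1594 0.3073] tilt [ 0.002  0.001 -1.   ] shift mm [ -23.4 -510.5   21.9] wz [(np.float64(0.492), 'q6 0.00')]
```

View pics/w6.png

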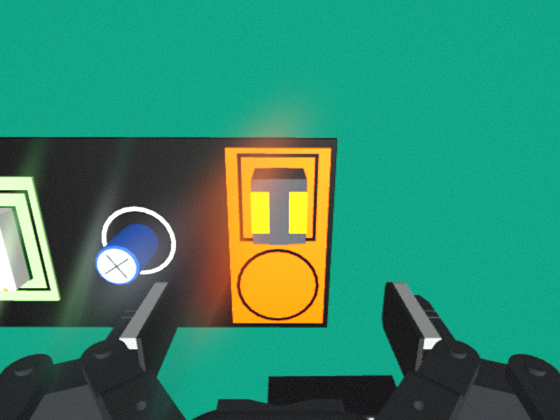

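The transformer stands square within the front outline (about (205, 279)), the choke's circle behind it (285, 278) is free, and the plate fit matches to 0.5 mm. Going to the choke.

```bash
python3 -m pendant '[[-23,-510,22,0,0,0.492,-1],[-23,-510,22,0,0,0.492,-1],[-23,-510,22,0,0,0.492,-1],[-23,-510,22,0,0,0.492,-1],[-23,-510,22,0,0,0.492,-1],[-23,-510,22,0,0,0.492,-1],[-23,-510,22,0,0,0.492,-1],[-23,-510,22,0,0,0.492,-1]]' 40
python3 -m pendant '[[0,0,0,0,0,0,-1],[0,0,0,0,0,0,-1],[0,0,0,0,0,0,-1],[0,0,0,0,0,0,-1],[0,0,0,0,0,0,-1],[0,0,0,0,0,0,-1],[0,0,0,0,0,0,-1],[0,0,0,0,0,0,-1]]'
python3 - <<'E'
from h import *
p=look("choke",np.array([.5373,-.3512,.1])); plan((.5373,-.3512),np.arctan2(-.351,.537)+np.pi/2,.018);plan(p[:2],np.arctan2(-.351,.537)+np.pi/2,.018)
save(eyes.grab_frame("wrist"),"w7.png")
E
```

```text
time_s: 27.55
eef_pos: [0.5362, -0.3417, 0.283]
eef_rot: [-0.001, 0.285, 0.958, 0.0]
wrist_force: [1.0, 0.5, -0.0]
width: 0.0858
gripper_force: 0.0
time_s: 28.55
eef_pos: [0.537, -0.3398, 0.2847]
eef_rot: [0.0, 0.285, 0.958, -0.0]
wrist_force: [-0.6, -0.0, -0.6]
width: 0.0858
gripper_force: 0.0
top 0.58 340 scene 0.79 195 wrist 0.81 2687 choke [ 0.5352 -0.3525  0.0895] 247 free [ 0.5352 -0.3524  0.1281  0.0011] 264
at [ 0.537  -0.3398  0.2847] tilt [ 0. -0. -1.] shift mm [ -6.5  -9.4 111.7] wz [(np.float64(0.0), 'q6 -0.00')]
at [ 0.537  -0.3398  0.2847] tilt [ 0. -0. -1.] shift mm [ -5.5 -11.6 111.7] wz [(np.float64(0.0), 'q6 -0.00')]
```

View pics/w7.png

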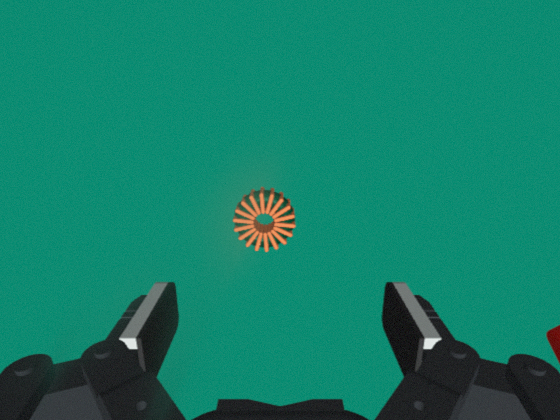

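The choke lies at about (220, 265), slightly left of centre, and the fits agree to 2 mm. Gripping.

```bash
python3 -m pendant '[[-6,-11,50,0,0,0,-1],[-6,-11,90,0,0,0,-1],[-6,-11,109,0,0,0,-1],[-6,-11,109,0,0,0,-1],[-6,-11,109,0,0,0,-1],[-6,-11,109,0,0,0,1],[-6,-11,109,0,0,0,1],[-6,-11,109,0,0,0,1]]' 40
python3 -m pendant '[[0,0,0,0,0,0,1],[0,0,0,0,0,0,1],[0,0,0,0,0,0,1],[0,0,-20,0,0,0,1],[0,0,-60,0,0,0,1],[0,0,-120,0,0,0,1],[0,0,-120,0,0,0,1],[0,0,-120,0,0,0,1]]'
python3 - <<'E'
from h import *
plan(TG["choke"],A+np.pi/2,.14)
E
```

```text
time_s: 29.9
eef_pos: [0.5362, -0.3524, 0.1765]
eef_rot: [0.001, 0.285, 0.958, -0.0]
wrist_force: [-1.9, 1.3, 7.3]
width: 0.0424
gripper_force: 39.7
time_s: 30.9
eef_pos: [0.5359, -0.3522, 0.2953]
eef_rot: [-0.0, 0.285, 0.958, 0.0]
wrist_force: [0.9, -0.0, -0.8]
width: 0.0425
gripper_force: 41.0
at [ 0.5359 -0.3522  0.2953] tilt [-0.  0. -1.] shift mm [1.924e+02 4.767e+02 3.000e-01] wz [(np.float64(-0.492), 'q6 0.32'), (np.float64(-3.633), 'q6 -2.82')]
```

```bash
python3 -m pendant '[[192,477,0,0,0,-0.492,1],[192,477,0,0,0,-0.492,1],[192,477,0,0,0,-0.492,1],[192,477,0,0,0,-0.492,1],[192,477,0,0,0,-0.492,1],[192,477,0,0,0,-0.492,1],[192,477,0,0,0,-0.492,1],[192,477,0,0,0,-0.492,1]]'
python3 -m pendant '[[0,0,0,0,0,0,1],[0,0,0,0,0,0,1],[0,0,0,0,0,0,1],[0,0,0,0,0,0,1],[0,0,0,0,0,0,1],[0,0,0,0,0,0,1],[0,0,0,0,0,0,1],[0,0,0,0,0,0,1]]'
python3 - <<'E'
from h import *
plan(TG["choke"],A+np.pi/2,.0292)
E
```

```text
time_s: 31.9
eef_pos: [0.6331, 0.1401, 0.294]
eef_rot: [-0.001, 0.043, 0.999, -0.0]
wrist_force: [0.7, -0.1, -1.2]
width: 0.0428
gripper_force: 41.0
time_s: 32.9
eef_pos: [0.6334, 0.1382, 0.2957]
eef_rot: [0.0, 0.043, 0.999, -0.0]
wrist_force: [-0.3, -0.2, -0.3]
width: 0.0424
gripper_force: 41.1
at [0.6334 0.1382 0.2957] tilt [ 0. -0. -1.] shift mm [ -0.9  14.1 111.5] wz [(np.float64(0.0), 'q6 0.32'), (np.float64(-3.141), 'q6 -2.82')]
```

```bash
python3 -m pendant '[[-1,14,0,0,0,0,1],[-1,14,40,0,0,0,1],[-1,14,80,0,0,0,1],[-1,14,105,0,0,0,1],[-1,14,111.5,0,0,0,1],[-1,14,111.5,0,0,0,1],[-1,14,111.5,0,0,0,1],[-1,14,111.5,0,0,0,1]]'
python3 -m pendant '[[0,0,0,0,0,0,-1],[0,0,0,0,0,0,-1],[0,0,0,0,0,0,-1],[0,0,0,0,0,0,-1],[0,0,-30,0,0,0,-1],[0,0,-80,0,0,0,-1],[0,0,-120,0,0,0,-1],[0,0,-120,0,0,0,-1]]'
python3 - <<'E'
from h import *
f=eyes.grab_frame("wrist"); save(f,"w8.png")
plan((.3771,-.2643),-.077+np.pi/2,.12)
E
```

```text
time_s: 33.9
eef_pos: [0.6359, 0.1523, 0.1846]
eef_rot: [0.0, 0.043, 0.999, 0.0]
wrist_force: [-0.5, -0.1, -0.8]
width: 0.0425
gripper_force: 41.2
time_s: 34.9
eef_pos: [0.6365, 0.1522, 0.3078]
eef_rot: [0.003, 0.043, 0.999, 0.001]
wrist_force: [0.8, 0.6, 0.2]
width: 0.0852
gripper_force: 0.0
at [0.636  0.1521 0.3055] tilt [ 0.003  0.001 -1.   ] shift mm [ 221.9 -437.3   29.6] wz [(np.float64(-0.01), 'q6 -0.53'), (np.float64(3.132), 'q6 2.61')]
```

View pics/w8.png

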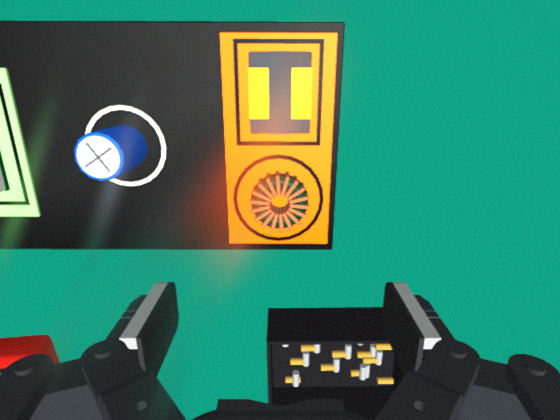

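The choke lies flat in the rear circle (about (202, 280)), the transformer is centred in its outline (92, 280), and the bin is untouched. On to the heat sink.

```bash
python3 -m pendant '[[222,-437,30,0,0,-0.01,-1],[222,-437,30,0,0,-0.01,-1],[222,-437,30,0,0,-0.01,-1],[222,-437,30,0,0,-0.01,-1],[222,-437,30,0,0,-0.01,-1],[222,-437,30,0,0,-0.01,-1],[222,-437,30,0,0,-0.01,-1],[222,-437,30,0,0,-0.01,-1]]' 40
python3 -m pendant '[[0,0,0,0,0,0,-1],[0,0,0,0,0,0,-1],[0,0,0,0,0,0,-1],[0,0,0,0,0,0,-1],[0,0,0,0,0,0,-1],[0,0,0,0,0,0,-1],[0,0,0,0,0,0,-1],[0,0,0,0,0,0,-1]]'
python3 - <<'E'
from h import *
p=look("heat_sink",np.array([.3771,-.2643,-.077])); plan(p[:2],p[2]+np.pi/2,.022)
save(eyes.grab_frame("wrist"),"w9.png")
E
```

```text
time_s: 35.95
eef_pos: [0.3747, -0.2654, 0.2731]
eef_rot: [-0.001, 0.039, 0.999, 0.0]
wrist_force: [1.6, 0.4, 0.5]
width: 0.0854
gripper_force: 0.0
time_s: 36.95
eef_pos: [0.3766, -0.2641, 0.2742]
eef_rot: [0.0, 0.038, 0.999, 0.0]
wrist_force: [-0.8, 0.2, -0.7]
width: 0.0854
gripper_force: 0.0
scene 0.94 401 wrist 0.94 5418 heat_sink [ 0.3748 -0.265  -0.076 ] 120 free [ 0.3742 -0.2649 -0.0803  0.0022] 145
at [ 0.3765 -0.2641  0.2742] tilt [-0. -0. -1.] shift mm [ 1.7 -1.  97.2] wz [(np.float64(-0.001), 'q6 -0.54'), (np.float64(3.141), 'q6 2.60')]
```

View pics/w9.png

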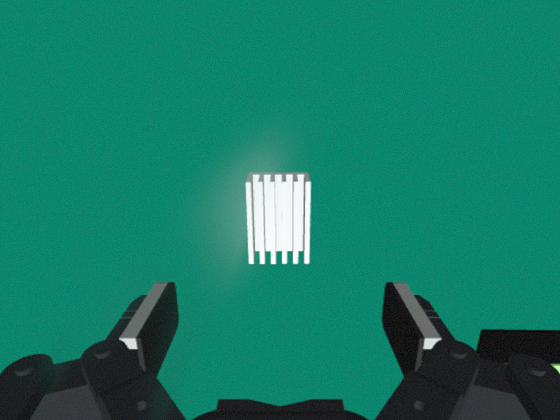

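The heat sink is fins up and square between the fingers at about (220, 279). Gripping.

```bash
python3 -m pendant '[[1.5,-1,50,0,0,0,-1],[1.5,-1,95,0,0,0,-1],[1.5,-1,95,0,0,0,-1],[1.5,-1,95,0,0,0,-1],[1.5,-1,95,0,0,0,1],[1.5,-1,95,0,0,0,1],[1.5,-1,95,0,0,0,1],[1.5,-1,95,0,0,0,1]]' 40
python3 -m pendant '[[0,0,0,0,0,0,1],[0,0,0,0,0,0,1],[0,0,0,0,0,0,1],[0,0,-20,0,0,0,1],[0,0,-60,0,0,0,1],[0,0,-120,0,0,0,1],[0,0,-120,0,0,0,1],[0,0,-120,0,0,0,1]]'
python3 - <<'E'
from h import *
m=np.array([.5761,-.0731]); plan(m,A+np.pi/2,.14)
E
```

```text
time_s: 38.3
eef_pos: [0.3753, -0.2652, 0.18]
eef_rot: [0.001, 0.038, 0.999, -0.0]
wrist_force: [-1.3, 1.1, 11.5]
width: 0.0391
gripper_force: 39.4
time_s: 39.3
eef_pos: [0.3749, -0.2649, 0.2991]
eef_rot: [0.0, 0.038, 0.999, -0.0]
wrist_force: [-0.3, -0.1, -1.0]
width: 0.039
gripper_force: 41.8
at [ 0.3749 -0.2649  0.2991] tilt [ 0. -0. -1.] shift mm [-185.9  206.7    4.1] wz [(np.float64(0.01), 'q6 -0.04')]
```

```bash
python3 -m pendant '[[-186,207,0,0,0,0.01,1],[-186,207,0,0,0,0.01,1],[-186,207,0,0,0,0.01,1],[-186,207,0,0,0,0.01,1],[-186,207,0,0,0,0.01,1],[-186,207,0,0,0,0.01,1],[-186,207,0,0,0,0.01,1],[-186,207,0,0,0,0.01,1]]'
python3 -m pendant '[[0,0,0,0,0,0,1],[0,0,0,0,0,0,1],[0,0,0,0,0,0,1],[0,0,0,0,0,0,1],[0,0,0,0,0,0,1],[0,0,0,0,0,0,1],[0,0,0,0,0,0,1],[0,0,0,0,0,0,1]]'
python3 - <<'E'
from h import *
plan((.5761,-.0731),A+np.pi/2,.0545)
E
```

```text
time_s: 40.3
eef_pos: [0.5757, -0.0736, 0.2989]
eef_rot: [-0.0, 0.044, 0.999, -0.0]
wrist_force: [0.4, 0.5, -1.4]
width: 0.0389
gripper_force: 41.7
time_s: 41.3
eef_pos: [0.5763, -0.0729, 0.2992]
eef_rot: [-0.0, 0.043, 0.999, -0.0]
wrist_force: [-0.3, -0.3, -1.1]
width: 0.0389
gripper_force: 41.7
at [ 0.5763 -0.0729  0.2992] tilt [-0. -0. -1.] shift mm [ 0.2 -0.3 89.7] wz [(np.float64(0.0), 'q6 -0.04')]
```

```bash
python3 -m pendant '[[0,0,40,0,0,0,1],[0,0,70,0,0,0,1],[0,0,84,0,0,0,1],[0,0,90,0,0,0,1],[0,0,90,0,0,0,1],[0,0,90,0,0,0,1],[0,0,90,0,0,0,1],[0,0,90,0,0,0,0.2]]'
python3 -m pendant '[[0,0,0,0,0,0,-1],[0,0,0,0,0,0,-1],[0,0,0,0,0,0,-1],[0,0,0,0,0,0,-1],[0,0,-30,0,0,0,-1],[0,0,-80,0,0,0,-1],[0,0,-120,0,0,0,-1],[0,0,-120,0,0,0,-1]]'
python3 -m pendant '[[60,0,-30,0,0,0,-1],[60,0,-30,0,0,0,-1],[60,0,-30,0,0,0,-1],[60,0,-30,0,0,0,-1],[60,0,-30,0,0,0,-1],[60,0,-30,0,0,0,-1],[60,0,-30,0,0,0,-1],[60,0,-30,0,0,0,-1]]'
python3 - <<'E'
from h import *
f=eyes.grab_frame("wrist"); save(f,"w10.png")
Z=dict(module=.007,heat_sink=.029,transformer=.007,choke=.007,capacitor=.004)
FF={c:eyes.grab_frame(c) for c in("top","scene","wrist")}
save(FF["scene"],"s2.png")
for t in ("heat_sink","transformer","choke","capacitor"):
    F=[];G=[]
    for c in FF:
        for q in finder.trace(t,c):
            r=q["region"]
            if np.linalg.norm(atz(FF[c],q["pixel"],.02)[:2]-TG[t])<.04 and not (r[:,0].any() or r[:,-1].any()) and r.sum()<8000: F.append(FF[c]);G.append(r);print(c,end=" ");break
    if F:
        p,c=fit(F,G,[*TG[t],A],SZ[t],Z[t]);print(t,p.round(4),round(c),((p[:2]-TG[t])@np.c_[X,Y]).round(4))
E
```

```text
time_s: 42.3
eef_pos: [0.5765, -0.0729, 0.2095]
eef_rot: [0.0, 0.043, 0.999, -0.0]
wrist_force: [0.5, 0.5, -0.4]
width: 0.0394
gripper_force: 41.8
time_s: 43.3
eef_pos: [0.5772, -0.073, 0.3323]
eef_rot: [0.003, 0.043, 0.999, -0.0]
wrist_force: [-0.2, 0.6, -0.6]
width: 0.0855
gripper_force: 0.0
time_s: 44.3
eef_pos: [0.5166, -0.0677, 0.3591]
eef_rot: [-0.0, 0.043, 0.999, -0.0]
wrist_force: [0.8, -0.3, 0.1]
width: 0.0856
gripper_force: 0.0
scene wrist heat_sink [ 0.5758 -0.0731 -0.0857] 108 [0.0001 0.0005]
top scene transformer [ 0.5583  0.1604 -0.0852] 13 [0.0004 0.0016]
top scene wrist choke [ 0.6355  0.1524 -0.1055] 144 [-0.0001  0.0003]
top scene wrist capacitor [ 0.5857  0.041  -0.0909] 55 [0. 0.]
```

View pics/w10.png

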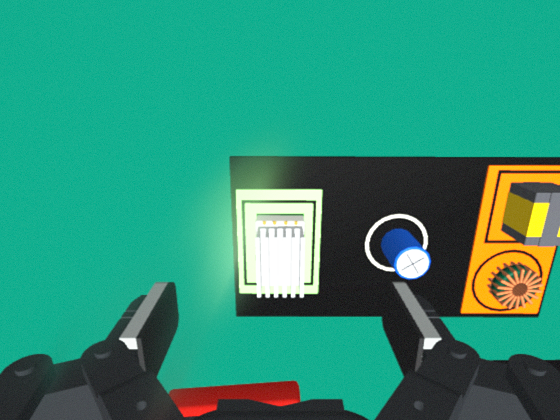

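View pics/s2.png

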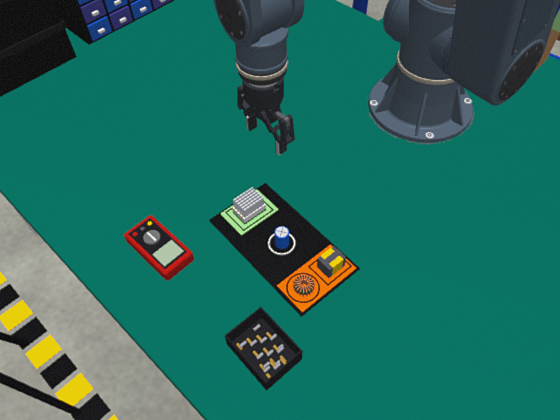

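All the parts stand in place: the heat sink on the module at (205, 250) in the scene view, the capacitor in the ring (240, 282), the transformer at (263, 330) and the choke at (287, 303). The fits put the heat sink, transformer and choke within 2 mm of their targets. The multimeter and bin have not moved and the gripper is clear, so I hand in.

```bash
python3 -c "
from cell import arm; print(arm.job_done())"
```

```text
the job is handed in; nothing more can be done
None
```

The power-supply set is laid out as asked and handed in at about 45 s of the 120 s allowed: measured offsets were within about 2 mm, and the multimeter and screw bin look unmoved in the pictures.

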